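# Fold out the hook and hang the frit pail

## Task

Swing the folded steel hook on the upright panel all the way out to its stop, then hang the small pail with the fixed loop handle on it, the handle's top bar lying in the notch of the hook. Once it hangs there, press the bar down into the notch with about 10 N for a second to make sure that it is seated, then let go and leave the pail hanging level and still. Keep the pail upright and be gentle: never load the hook with more than 20 N, by hand or through the pail, and see that the other things on the bench stay where they are.

Things in the scene. Friction and masses are not known exactly. Their poses are not given: they have to be found in the camera images.
- panel: Fixed upright grey panel, 90 mm wide (its y), 10 mm thick (its x), on a dark foot plate that reaches 105 mm behind it (its +x). Origin under the panel's middle, 8 mm below the foot plate's top and 233 mm below the panel's top; it lies 0 to 15 mm above the bench, as the height is adjustable. Its -x axis is the outward normal of the face that carries the hook, z up.
- hook (a joint): Angle of the hook arm about its upright pin: 0 = folded flat on the panel's face (pointing along the panel's -y, its end 65 mm past the panel's edge), 1.571 = its firm stop, square to the panel, pointing along the panel's -x. Seen from above it opens clockwise. Starts at 0 to 0.25. Stiff friction hinge (0.4 N m, so 3.5 N at 115 mm from the pin): it stays where it is left.
- hook_hinge (a point): On the hinge pin's axis at the level of the arm's top face; in the panel's frame at x -19, y +30, z +200 mm. The frame turns with the hook: x along the arm to its free end, z up. The arm is a plain steel bar 12 mm wide (y -6 to +6 mm), 20 mm tall (z -20 to 0 mm), 140 mm long from the pin; folded, 8 mm of free space lie between it and the panel's face.
- hook_seat (a point): Bottom of the V notch in the arm's top face, 90 mm from the pin along the arm, 8 mm below the top face; the notch is 28 mm wide along the arm, its flanks sloping at 30 degrees. Axes as hook_hinge. A seated handle bar has its centre line 9 mm above this point. The pin has a rubber bush: 12 N downward lowers the hook by about 0.5 mm.
- hook_post (a point): Middle of the top of the upright round post (10 mm across, 24 mm tall above the arm's top face) on the arm's free end, 133 mm from the pin. Axes as hook_hinge.
- pail: Small loose open steel pail, 88 mm across the rim, 80 mm across the foot, 58 mm tall, with a rigid rectangular loop handle of 10 x 10 mm square steel bar standing up over it in the pail's y-z plane. Uprights at y -50 and +50 mm (90 mm clear between them), level top bar along the pail's y. Origin in the middle of the underside, z up. Mass about 0.14 to 0.24 kg. It starts upright on the bench.
- pail_bar (a point): Middle of the handle's top bar, on its centre line, 138 mm above the pail's underside and 80 mm above its rim; axes as the pail (y along the bar). A round sleeve (16 mm across, 24 mm long) on the middle of the bar is what lies in the notch; beside it the bar is 10 mm square. Clear height in the loop, rim to sleeve: 72 mm.
- jar: Bystander: clear jar with a black cap, 84 mm across, 95 mm tall. Origin in the middle of its underside. Leave it alone.
- cup: Bystander: plain aluminium cup without a handle, 72 mm across, 75 mm tall. Origin in the middle of its underside. Leave it alone.
- glass_tile: Bystander: flat glass tile, 120 x 160 x 6 mm, lying beyond the work. Origin in the middle of its underside. Leave it alone.
Things that resemble listed ones, but are neither listed nor needed, are in the scene too. Of the things like the pail, leave any that is yellow; of the rest the smaller one is meant.

How it is judged:
By the outcome, as a careful person would: the job done as asked, in the order asked, and still so for the second after the job is handed in, with the robot touching nothing.
It also fails if it takes over 72 s, if anything falls off the work surface, if the arm or the gripper's body presses on something with over 40 N, if the wrist force passes 120 N, or if a joint passes its speed limit or range.

## Robot

A 6-joint arm with a two-finger parallel gripper is mounted at the origin on the work surface. World frame = base frame: x ahead of the robot, y to its left, z up, the work surface at z = 0. Lengths are in mm, angles in rad, forces in N, time in s.
With the tool pointing down it reaches from about 350 to 975 mm from the base axis. Payload 7.1 kg.
Tool frame: the origin (TCP) lies at the very end of the fingers, on their centre line; the grasp point (between the pads) lies 19 mm behind it; z points along the fingers, y is the direction in which the jaws open and shut (so a half turn about z gives the same grasp; the last joint's range is limited). The gripper opens to 88 mm and grips with 3 to 60 N. Pads are 20 mm wide; open, the fingers measure 115 mm over their backs; the gripper's body (75 mm by 178 mm) begins 61 mm behind the grasp point.
Start: joints at [1.301, 0.423, 1.63, -0, 1.089, -0.019], TCP at [155.08, 605.438, 222.675] pointing down, gripper open.
Joint ranges: [-3, 3], [-0.9, 2.11], [0.09, 2.58], [-1.31, 4.45], [0.11, 2.69], [-2.54, 2.54]. Speed limits (rad/s): [2.39, 2.39, 3.01, 3.14, 3.14, 3.14].

## Interface

Orientations are given as a rotation vector (axis times angle).
In Python, from workcell import * gives the robot as it stands.
- The arm moves only by the tool play_rows, never from a script. Its argument "plan" is text: rows parted by semicolons, each of 7 numbers parted by spaces: the finger opening in cm, from 0 to 8.78, then the shift along the tool's x, y, z in cm, then the turn, a rotation vector about the tool's x, y, z in degrees. A call has 1 to 20 rows; each row shifts and turns the commanded pose from where the row before left it, along the tool's axes as they then stand; what a row does not reach is not made up. A row lasts 1/8 s, in which the tool goes at most 62.5 mm and 10.7 degrees, less where a joint would pass 70% of its speed; a pose out of reach is approached as far as the arm can. A call is refused whole if a number of a shift passes 6.25 or a number of a turn 10.7, either way. A call with a gripper value outside its range is refused whole. The fingers move at their own pace and stop on an object; the grip force is fixed at half the most. Time passes only in rows, so rows that do not move let the fingers close. It gives the time, the measured TCP pose, the force and the opening at its end, in the units of the state.
- get_obs(): the state, without advancing time (a new reading comes with each control period).
- get_image(name): name is "side" or "top"; returns a dict with "pixels" (384x512x3 uint8, red, green, blue), "range_z" (384x512 float32, mm along the optical axis (not along the pixel's ray), 0 where there is no reading), "fx", "fy", "cx", "cy" (pixels), "eye" and "attitude" of the camera in the world. Camera axes: x right, y down, z forward; pixel columns grow to the right and rows downward; lengths in mm; the calibration is good to about 2 mm. A picture is of the moment at which its call begins.
- close_job(): hands the job in, once; it reports no verdict.
The state is a dict: "t": time; "qpos": joint angles; "qvel": joint speeds; "joint_torque": joint torques, N m; "ee_pos": TCP position; "orientation": TCP orientation; "ft_force": force on the tool from outside, world axes, zero at the start; "moment": the same for the moment, N m; "width": finger opening in mm.
Only numpy, scipy, OpenCV 4.12 (cv2) and the standard library are available. Lean on these libraries where they do the work, as an engineer would, in place of code of your own. Each camera call takes 0.05 s, during which the arm holds its last target. There are 200 camera calls.

## Working session

There is one attempt and no reset: what is moved stays moved. The work goes in short steps, Python scripts to look and compute and a tool call to move; the robot and the scene stay as the last step left them, time stands still between calls to the robot, and variables do not carry over. Pictures are saved under pics/ and viewed, about 8 in all and at most 12, crops included, and the job is handed in when it is done.

Besides the shell and the picture viewer there is one more tool, called after "Request:" as a command line: name --argument value ..., lists and objects as JSON in quotes. play_rows: Moves the arm, as the interface text tells. Its arguments: {"type":"object","properties":{"plan":{"type":"string"}},"required":["plan"]}

```bash
mkdir -p pics; ls; cat > h.py <<'E'
from workcell import *
import numpy as np, cv2
from scipy.spatial.transform import Rotation as R
def att(im):
    a=np.array(im["attitude"],float)
    return a if a.shape==(3,3) else (R.from_rotvec(a).as_matrix() if a.size==3 else R.from_quat(a).as_matrix())
def cloud(im):
    z=im["range_z"].astype(float); v,u=np.indices(z.shape)
    c=np.stack([(u-im["cx"])/im["fx"]*z,(v-im["cy"])/im["fy"]*z,z],-1)
    P=c@att(im).T+np.array(im["eye"]); P[z==0]=np.nan
    return P
def save(im,name,box=None,s=1.5):
    p=im["pixels"][:,:,::-1]
    if box: u0,v0,u1,v1=box; p=p[v0:v1,u0:u1]
    cv2.imwrite("pics/"+name+".png",cv2.resize(p,None,fx=s,fy=s,interpolation=cv2.INTER_CUBIC))
E
python3 - <<'E'
from h import *
print(get_obs())
for n in("side","top"):
    im=get_image(n); print(n,im["eye"],im["attitude"],im["fx"],im["fy"],im["cx"],im["cy"]); save(im,n+"0")
    np.savez("/tmp/"+n+"0.npz",P=cloud(im),px=im["pixels"])
E
```

```text
pics
{'t': 0.0, 'qpos': array([ 1.30101659e+00,  4.23820047e-01,  1.63067179e+00,  1.54828681e-06,
        1.08859835e+00, -1.89662878e-02]), 'qvel': array([-2.97436957e-05,  1.40445945e-03,  1.08032541e-03,  1.41722549e-04,
        4.67376967e-04,  1.69883630e-03]), 'joint_torque': array([-4.62041826e-04, -5.44637489e+01, -2.73662460e+01,  6.41630008e-02,
        2.29168549e-02, -1.24996400e-04]), 'ee_pos': array([154.92868722, 604.92944849, 221.92183398]), 'orientation': array([-3.92918888e-01, -3.11670524e+00,  2.32737445e-03]), 'ft_force': array([ 0.34872713,  0.75913007, -0.22464073]), 'moment': array([-0.0776328 , -0.04721459,  0.05736319]), 'width': 87.5359047375838}
side [ 387.0500541  -774.20991011 1049.16383359] [-2.4083469   0.37817679 -0.11858355] 463.1674627745791 463.1674627745791 255.2015268112418 183.02485460181217
top [ 524.52891837  -60.29209113 1325.63985806] [-2.19632217  2.20279883 -0.06708859] 456.6255578750256 456.6255578750256 251.46623166963295 190.8320631243338
```

View pics/side0.png

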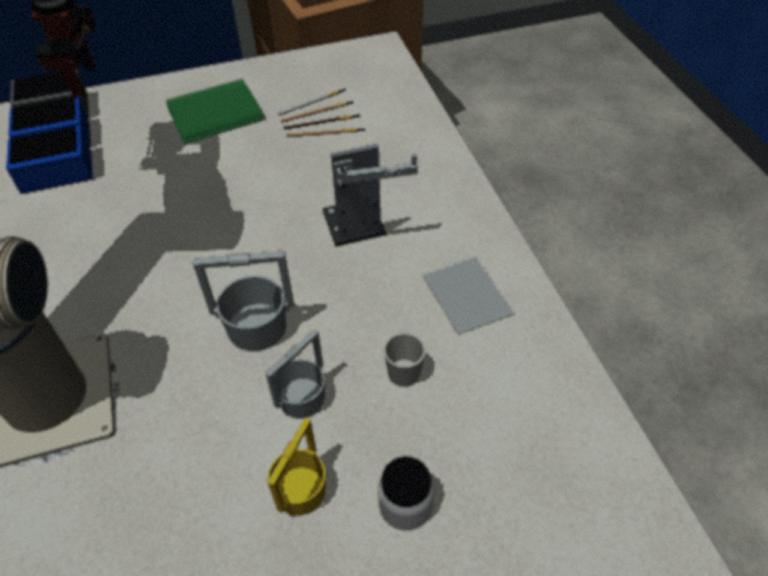

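View pics/top0.png

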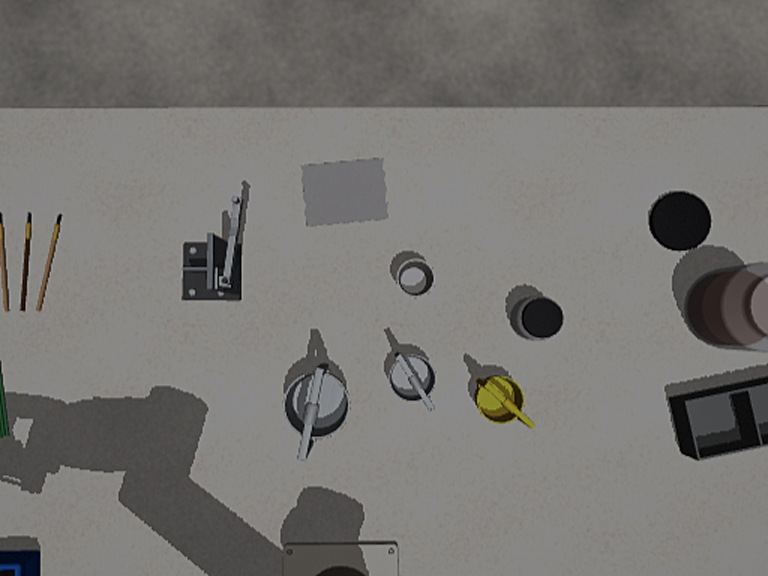

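The side view shows the panel at (355,190) with the hook arm reaching to its post at (415,160), and the small grey pail at (300,385). The bigger grey pail is at (250,310), the yellow one at (297,480), the cup at (405,360) and the jar at (405,490). In the top view the hook pin is at (225,283), the post at (237,200) and the small pail at (410,377), with its bar running from (393,350) to (432,408).

```bash
cat > m.py <<'E'
from h import *
def ext(Q,nm):
    if len(Q)<5: print(nm,len(Q));return
    r=cv2.minAreaRect(Q[:,:2].astype(np.float32)); print(nm,len(Q),"rect",np.round(r[0],1),np.round(r[1],1),round(r[2],1),"z",np.round(np.percentile(Q[:,2],[5,50,95]),1))
    d=Q[:,:2]-Q[:,:2].mean(0); w,v=np.linalg.eigh(d.T@d); print("   mean",np.round(Q[:,:2].mean(0),1),"axis",np.round(v[:,1],3))
def reg(P,u0,v0,u1,v1,z0,z1):
    Q=P[int(v0/1.5):int(v1/1.5),int(u0/1.5):int(u1/1.5)].reshape(-1,3)
    Q=Q[~np.isnan(Q[:,0])]; return Q[(Q[:,2]>z0)&(Q[:,2]<z1)]
if __name__=="__main__":
    T=np.load("/tmp/top0.npz")["P"]; S=np.load("/tmp/side0.npz")["P"]
    box=(170,170,260,310)
    h=reg(T,*box,-5,300)[:,2]; print(np.histogram(h,bins=range(-5,265,6)))
    ext(reg(T,*box,-5,30)[:0],"")
    ext(reg(T,*box,218,260),"panel top+post")
    ext(reg(T,205,225,216,300,215,260),"paneltop")
    ext(reg(T,*box,190,214),"arm")
    ext(reg(T,228,190,250,212,214,260),"post")
    ext(reg(T,375,330,445,420,128,160),"bar"); ext(reg(T,375,330,445,420,45,65),"rim")
    for n,b in dict(panel=(325,140,420,240)).items(): 
        ext(reg(S,*b,225,260),"S paneltop"); ext(reg(S,*b,195,214),"S arm")
    ext(reg(S,255,325,330,420,128,160),"S bar"); ext(reg(S,255,325,330,420,45,65),"S rim")
    for n,b in dict(cup=(390,250,440,300),jar=(505,280,570,345),big=(280,355,355,465),yel=(470,370,540,430)).items(): ext(reg(T,*b,40,250),n)
    ext(reg(T,280,355,355,465,150,260),"bigbar");ext(reg(T,470,370,540,430,120,260),"yelbar")
E
python3 m.py
```

```text
(array([2254, 1469,  341,  352,   46,   11,   17,   10,   12,   17,   10,
         21,    7,   13,    6,   27,    5,    3,    2,    3,    1,    3,
          6,    1,   10,    9,    9,   12,   13,    7,   15,   27,   47,
         63,  156,  144,   45,   46,   34,   43,  130,   17,    0,    0]), array([ -5,   1,   7,  13,  19,  25,  31,  37,  43,  49,  55,  61,  67,
        73,  79,  85,  91,  97, 103, 109, 115, 121, 127, 133, 139, 145,
       151, 157, 163, 169, 175, 181, 187, 193, 199, 205, 211, 217, 223,
       229, 235, 241, 247, 253, 259]))
 0
panel top+post 261 rect [654.6 183.8] [ 36.4 154.3] 81.7 z [220.2 236.1 241.4]
   mean [627.2 191.9] axis [-0.987  0.16 ]
paneltop 223 rect [623.3 195.9] [11.2 88.7] 89.8 z [221.7 236.6 241.6]
   mean [622.8 195. ] axis [-1.    -0.003]
arm 419 rect [655.  177.8] [ 30.6 157.4] 82.7 z [191.7 204.1 211. ]
   mean [651.7 172. ] axis [-0.983  0.186]
post 18 rect [724.8 159.2] [8.4 8.5] 43.3 z [219.  228.4 231.3]
   mean [724.1 159. ] axis [-0.033  0.999]
bar 190 rect [ 422.4 -135. ] [109.1  15.7] 33.6 z [139.4 143.6 149. ]
   mean [ 422.6 -134.7]
[... 559 characters left out ...]
.4 -116.8] axis [-0.185  0.983]
cup 206 rect [ 606.8 -140.6] [68.8 69.4] 89.5 z [45.  72.4 79.1]
   mean [ 609.9 -145.3] axis [-0.242  0.97 ]
jar 778 rect [ 532.  -365.5] [77.  80.4] 89.2 z [58.  94.1 98.8]
   mean [ 532.1 -361.6] axis [0.452 0.892]
big 842 rect [376.4  39.2] [119.8 119.5] 34.9 z [ 49.2 158.4 201.5]
   mean [372.5  42.3] axis [-0.983  0.186]
yel 400 rect [ 382.6 -297.4] [84.5 86.5] 3.9 z [ 45.2 123.4 147.2]
   mean [ 382.9 -296.7] axis [0.643 0.766]
bigbar 422 rect [376.6  39.5] [ 21.5 151.8] 78.2 z [190.  197.8 202.3]
   mean [378.2  38.7] axis [-0.981  0.195]
yelbar 201 rect [ 382.6 -296.7] [110.   15.7] 49.9 z [137.7 143.8 147.9]
   mean [ 383.4 -295.4] axis [0.66  0.751]
```

```bash
cat > g.py <<'E'
import sys
from h import *
def go(x,y,z,yaw):
    o=get_obs(); M=R.from_rotvec(o["orientation"]).as_matrix()
    w=np.degrees(np.arctan2(M[1,1],M[0,1])); d=np.array([x,y,z])-o["ee_pos"]
    print("t",round(o["t"],2),"pos",np.round(o["ee_pos"],1),"yaw",round(w,2),"tilt z",np.round(M[:,2],4),"F",np.round(o["ft_force"],2),"w",round(o["width"],1),"q",np.round(o["qpos"],2))
    print("shift cm",np.round(M.T@d/10,3),"turn z deg",round(-(yaw-w),2))
if __name__=="__main__": go(*map(float,sys.argv[1:]))
E
python3 - <<'E'
from m import *
T=np.load("/tmp/top0.npz")["P"]; S=np.load("/tmp/side0.npz")["P"]
for n,P in(("T",T),("S",S)):
    Q=P.reshape(-1,3)
    for x in range(590,740,10):
        q=Q[(abs(Q[:,0]-x)<5)&(Q[:,1]>120)&(Q[:,1]<188)&(Q[:,2]>196)&(Q[:,2]<212)]
        p=Q[(abs(Q[:,0]-x)<5)&(Q[:,1]>170)&(Q[:,1]<220)&(Q[:,2]>229)&(Q[:,2]<245)]
        print(n,x,len(q),np.round(np.percentile(q[:,1],[2,50,98]),1) if len(q)>3 else "", np.round(np.median(q[:,2]),1),"| ptop",len(p),np.round(np.percentile(p[:,1],[2,50,98]),1) if len(p)>3 else "",np.round(np.median(p[:,2]),1) if len(p) else "")
E
python3 g.py 708 190 290 80 2>&1
```

```text
T 590 17 [171.8 179.3 187.4] 208.9 | ptop 19 [191.4 195.4 200.2] 237.4
T 600 20 [171.  175.7 185.9] 207.4 | ptop 20 [191.8 195.3 200.8] 236.7
T 610 27 [169.  175.8 187.5] 205.7 | ptop 23 [192.1 195.8 200.4] 237.5
T 620 22 [168.7 173.3 178.7] 205.2 | ptop 21 [191.5 195.4 200.5] 236.9
T 630 25 [166.1 171.6 178.5] 204.6 | ptop 20 [191.6 194.9 200.4] 237.2
T 640 23 [164.9 170.5 176.5] 204.6 | ptop 20 [191.3 195.3 200.9] 236.9
T 650 21 [163.8 169.  175.6] 205.2 | ptop 19 [191.6 196.2 200.8] 236.2
T 660 23 [162.4 168.6 174.3] 204.9 | ptop 22 [190.5 195.3 201.2] 238.7
T 670 20 [161.9 167.1 171.7] 204.1 | ptop 6 [193.5 196.2 198.5] 236.5
T 680 17 [160.4 165.8 171.7] 199.0 | ptop 0  
T 690 22 [158.9 165.3 170.2] 200.3 | ptop 0  
T 700 23 [156.6 161.8 169.6] 206.3 | ptop 0  
T 710 23 [155.8 161.6 167.2] 204.2 | ptop 0  
T 720 18 [155.2 159.3 167. ] 204.4 | ptop 0  
T 730 7 [153.3 155.  156.8] 204.2 | ptop 0  
S 590 23 [167.4 173.9 186.6] 206.1 | ptop 15 [186.1 189.7 196.5] 234.8
S 600 21 [164.3 168.7 185.3] 205.3 | ptop 15 [186.2 189.3 198.8] 235.7
S 610 29 [165.1 175.2 186.8] 203.1 | ptop 17 
[... 222 characters left out ...]
8.7 198.5] 234.5
S 650 22 [157.8 163.6 186.6] 202.5 | ptop 13 [186.9 188.6 198.8] 234.5
S 660 25 [157.1 166.2 187.9] 203.2 | ptop 18 [183.7 189.2 195.7] 235.0
S 670 14 [157.2 162.  187. ] 201.9 | ptop 7 [186.3 190.6 199.7] 233.6
S 680 8 [156.3 160.5 167.6] 199.6 | ptop 0  
S 690 14 [154.  160.  166.8] 198.4 | ptop 0  
S 700 17 [150.2 156.5 165.7] 201.7 | ptop 0  
S 710 14 [149.9 155.  162.8] 202.7 | ptop 0  
S 720 19 [148.3 153.3 163.6] 203.6 | ptop 0  
S 730 14 [148.5 150.6 156.1] 203.3 | ptop 0  
t 0.1 pos [154.9 605.  222. ] yaw 75.63 tilt z [-4.0e-04 -1.4e-03 -1.0e+00] F [-0.67 -0.54 -0.3 ] w 88.2 q [ 1.3   0.42  1.63 -0.    1.09 -0.02]
shift cm [-63.872 -26.484  -6.766] turn z deg -4.37
```

Request:
play_rows --plan "0 0 0 -3.4 0 0 0;0 0 0 -3.4 0 0 0;0 -3.55 -1.47 0 0 0 0;0 -3.55 -1.47 0 0 0 0;0 -3.55 -1.47 0 0 0 0;0 -3.55 -1.47 0 0 0 0;0 -3.55 -1.47 0 0 0 0;0 -3.55 -1.47 0 0 0 0;0 -3.55 -1.47 0 0 0 0;0 -3.55 -1.47 0 0 0 0;0 -3.55 -1.47 0 0 0 0;0 -3.55 -1.47 0 0 0 0;0 -3.55 -1.47 0 0 0 0;0 -3.55 -1.47 0 0 0 0;0 -3.55 -1.47 0 0 0 0;0 -3.55 -1.47 0 0 0 0;0 -3.55 -1.47 0 0 0 0;0 -3.55 -1.47 0 0 0 0;0 -3.55 -1.47 0 0 0 0;0 -3.55 -1.47 0 0 0 -6.5"

```text
t: 2.6
ee_pos: [709.1, 189.6, 290.0]
orientation: [-0.212, -3.133, 0.0]
ft_force: [-0.0, 0.3, -0.5]
width: 0.3
```

```bash
python3 g.py 708 190 188 82
```

```text
t 2.6 pos [709.1 189.6 290. ] yaw 82.27 tilt z [-1.e-03 -2.e-04 -1.e+00] F [-0.02  0.34 -0.47] w 0.3 q [ 0.25  0.53  1.3   0.    1.31 -1.19]
shift cm [ 0.106  0.026 10.204] turn z deg 0.27
```

Request:
play_rows --plan "0 0 0 3.4 0 0 0;0 0 0 3.4 0 0 0;0 0 0 3.3 0 0 0;0 0 -0.3 0 0 0 0;0 0 -0.3 0 0 0 0;0 0 -0.3 0 0 0 0;0 0 -0.2 0 0 0 0;0 0 -0.2 0 0 0 0;0 0 0 0 0 0 0"

```text
t: 3.72
ee_pos: [707.1, 178.0, 190.3]
orientation: [0.216, 3.133, 0.001]
ft_force: [0.8, 1.8, -0.1]
width: 0.3
```

```bash
python3 g.py 708 180 188 82
```

```text
t 3.73 pos [707.1 178.  190.3] yaw 82.12 tilt z [ 1.3e-03  9.0e-04 -1.0e+00] F [ 0.82  1.8  -0.09] w 0.3 q [ 0.23  0.61  1.4   0.    1.13 -1.2 ]
shift cm [-0.064  0.211  0.232] turn z deg 0.12
```

Request:
play_rows --plan "0 -0.13 -0.99 0 0 0 5;0 -0.13 -0.99 0 0 0 5;0 -0.13 -0.99 0 0 0 5;0 -0.13 -0.99 0 0 0 5;0 -0.13 -0.99 0 0 0 5;0 -0.13 -0.99 0 0 0 5;0 -0.13 -0.99 0 0 0 5;0 -0.13 -0.99 0 0 0 5;0 -0.13 -0.99 0 0 0 5;0 -0.13 -0.99 0 0 0 5;0 -0.13 -0.99 0 0 0 5;0 -0.13 -0.99 0 0 0 5;0 0 0 0 0 0 0"

```text
t: 5.35
ee_pos: [653.1, 76.6, 190.0]
orientation: [1.753, 2.607, 0.001]
ft_force: [0.9, 2.1, 0.2]
width: -0.0
```

```bash
python3 g.py 612.5 61.6 190 0
```

```text
t 5.35 pos [653.1  76.6 190. ] yaw 22.17 tilt z [ 6.e-04  3.e-04 -1.e+00] F [0.88 2.07 0.23] w -0.0 q [ 0.1   0.51  1.58  0.    1.06 -0.29]
shift cm [ 1.45e-01 -4.33e+00 -3.00e-03] turn z deg 22.17
```

Request:
play_rows --plan "0 -0.13 -0.99 0 0 0 5;0 -0.13 -0.99 0 0 0 5;0 -0.13 -0.99 0 0 0 5;0 -0.05 -0.4 0 0 0 2;0 -0.02 -0.2 0 0 0 1;0 0 0 0 0 0 0"

```text
t: 6.1
ee_pos: [620.4, 62.8, 189.8]
orientation: [2.138, 2.301, 0.001]
ft_force: [3.1, 2.3, 0.4]
width: 0.2
```

Request:
play_rows --plan "0 -0.02 -0.2 0 0 0 1;0 -0.02 -0.1 0 0 0 0.5;0 -0.02 -0.1 0 0 0 0.5;0 0 0 0 0 0 0"

```text
t: 6.6
ee_pos: [616.0, 61.8, 189.7]
orientation: [-2.18, -2.262, 0.0]
ft_force: [4.3, 2.7, 0.4]
width: 0.6
```

Request:
play_rows --plan "0 -0.01 -0.1 0 0 0 0.5;0 -0.01 -0.1 0 0 0 0.5;0 0 0 0 0 0 0"

```text
t: 6.98
ee_pos: [614.0, 61.5, 189.6]
orientation: [2.2, 2.243, -0.0]
ft_force: [3.1, 1.4, 1.1]
width: 0.5
```

Request:
play_rows --plan "0 -0.01 -0.1 0 0 0 0.5;0 0 0 0 0 0 0"

```text
t: 7.22
ee_pos: [613.1, 61.3, 189.7]
orientation: [2.209, 2.233, -0.0]
ft_force: [2.4, 0.9, 0.9]
width: 0.7
```

Request:
play_rows --plan "0 0 -0.07 0 0 0 0.3;0 0 0 0 0 0 0"

```text
t: 7.48
ee_pos: [612.4, 61.3, 189.7]
orientation: [2.215, 2.228, -0.0]
ft_force: [3.3, -0.4, 0.9]
width: 0.4
```

Request:
play_rows --plan "0 0 -0.07 0 0 0 0.2;0 0 0 0 0 0 0"

```text
t: 7.72
ee_pos: [611.7, 61.2, 189.7]
orientation: [2.219, 2.224, -0.0]
ft_force: [2.4, -1.0, 0.6]
width: 0.7
```

Request:
play_rows --plan "0 0 -0.07 0 0 0 0;0 0 0 0 0 0 0"

```text
t: 7.98
ee_pos: [611.0, 61.2, 189.7]
orientation: [2.219, 2.224, -0.0]
ft_force: [3.7, -1.0, 0.6]
width: 0.4
```

Request:
play_rows --plan "0 0 -0.05 0 0 0 0;0 0 0 0 0 0 0"

```text
t: 8.22
ee_pos: [610.5, 61.3, 189.6]
orientation: [2.219, 2.224, -0.0]
ft_force: [3.4, -2.3, -0.4]
width: 0.4
```

Still moving freely, so I'll continue in small steps.

Request:
play_rows --plan "0 0 -0.07 0 0 0 0;0 0 0 0 0 0 0"

```text
t: 8.48
ee_pos: [609.8, 61.4, 189.7]
orientation: [2.219, 2.224, -0.0]
ft_force: [3.4, -2.0, -0.2]
width: 0.4
```

Request:
play_rows --plan "0 0 -0.06 0 0 0 0;0 0 0 0 0 0 0"

```text
t: 8.72
ee_pos: [609.2, 61.4, 189.7]
orientation: [2.219, 2.224, -0.0]
ft_force: [3.4, -3.1, 0.5]
width: 0.6
```

Request:
play_rows --plan "0 0 -0.06 0 0 0 0;0 0 0 0 0 0 0"

```text
t: 8.98
ee_pos: [608.6, 61.4, 189.7]
orientation: [2.219, 2.224, 0.0]
ft_force: [4.0, -1.9, 0.7]
width: 0.7
```

Request:
play_rows --plan "0 0 -0.06 0 0 0 0;0 0 0 0 0 0 0"

```text
t: 9.22
ee_pos: [608.0, 61.4, 189.7]
orientation: [-2.219, -2.224, 0.0]
ft_force: [3.3, -2.3, 0.8]
width: 0.8
```

Request:
play_rows --plan "0 0 -0.06 0 0 0 0.3;0 0 0 0 0 0 0"

```text
t: 9.48
ee_pos: [607.4, 61.4, 189.7]
orientation: [-2.225, -2.218, 0.0]
ft_force: [5.1, -3.0, 0.6]
width: 0.4
```

Request:
play_rows --plan "0 0 -0.06 0 0 0 0.3;0 0 0 0 0 0 0"

```text
t: 9.72
ee_pos: [606.8, 61.4, 189.7]
orientation: [2.231, 2.212, 0.0]
ft_force: [3.6, -2.7, 0.8]
width: 0.3
```

Request:
play_rows --plan "0 0 -0.06 0 0 0 0.3;0 0 0 0 0 0 0"

```text
t: 9.98
ee_pos: [606.5, 61.4, 189.8]
orientation: [2.236, 2.206, 0.001]
ft_force: [4.7, -2.4, 0.9]
width: 0.6
```

```bash
python3 - <<'E'
from h import *
im=get_image("top"); np.savez("/tmp/top1.npz",P=cloud(im),px=im["pixels"]); save(im,"top1",(100,90,260,220),5)
E
```

```text
(no output)
```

View pics/top1.png

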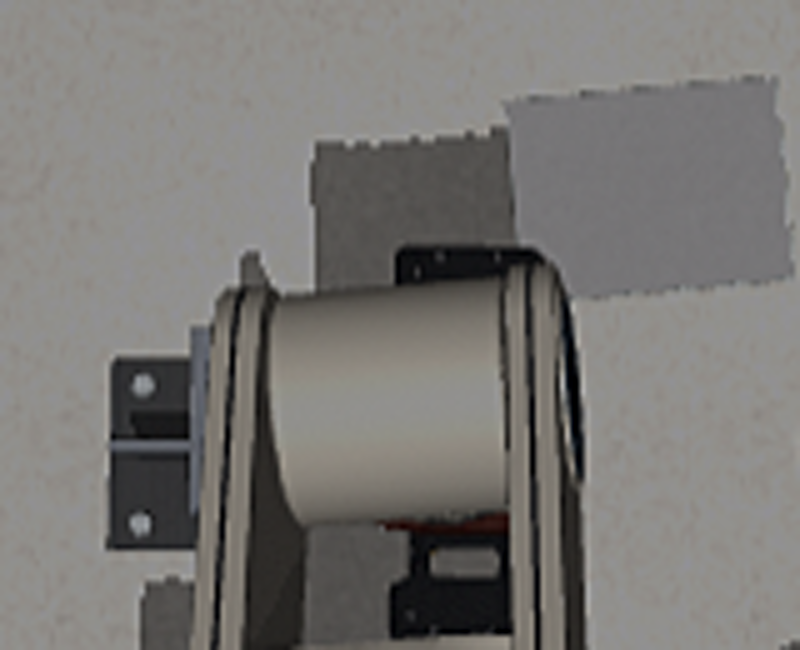

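The arm hides the hook in this view. Only the foot plate at (145,450) and the panel's edge at (200,400) show.

Request:
play_rows --plan "0 0 -0.05 0 0 0 0;0 0 0 0 0 0 0"

```text
t: 10.28
ee_pos: [606.2, 61.4, 189.9]
orientation: [2.236, 2.206, 0.001]
ft_force: [5.6, -4.0, -0.1]
width: 0.5
```

Request:
play_rows --plan "0 0 -0.05 0 0 0 0;0 0 0 0 0 0 0"

```text
t: 10.52
ee_pos: [605.9, 61.3, 189.9]
orientation: [2.236, 2.206, 0.002]
ft_force: [6.2, -2.6, -1.0]
width: 0.5
```

Request:
play_rows --plan "0 0 -0.05 0 0 0 0;0 0 0 0 0 0 0"

```text
t: 10.78
ee_pos: [605.6, 61.3, 190.0]
orientation: [2.235, 2.205, 0.002]
ft_force: [6.0, -3.3, 0.0]
width: 0.3
```

Request:
play_rows --plan "0 0 -0.08 0 0 0 0;0 0 0 0 0 0 0"

```text
t: 11.02
ee_pos: [605.1, 61.3, 190.1]
orientation: [2.235, 2.205, 0.003]
ft_force: [7.8, -4.3, -1.3]
width: 0.6
```

Request:
play_rows --plan "0 0 -0.08 0 0 0 0;0 0 0 0 0 0 0"

```text
t: 11.28
ee_pos: [604.7, 61.3, 190.2]
orientation: [2.235, 2.205, 0.004]
ft_force: [7.5, -3.5, -1.5]
width: 0.8
```

Request:
play_rows --plan "0 0 -0.08 0 0 0 0;0 0 0 0 0 0 0"

```text
t: 11.52
ee_pos: [604.2, 61.3, 190.3]
orientation: [2.234, 2.204, 0.005]
ft_force: [9.1, -4.0, -1.2]
width: 0.3
```

Request:
play_rows --plan "0 0 1 0 0 0 0;0 0 1 0 0 0 0;0 0 0 -3.7 0 0 0;0 0 0 -3.7 0 0 0;0 0 0 -3.7 0 0 0;4.5 -2.26 -2.17 0 0 0 0;4.5 -2.26 -2.17 0 0 0 0;4.5 -2.26 -2.17 0 0 0 0;4.5 -2.26 -2.17 0 0 0 0;4.5 -2.26 -2.17 0 0 0 0;4.5 -2.26 -2.17 0 0 0 0;4.5 -2.26 -2.17 0 0 0 0;4.5 -2.26 -2.17 0 0 0 0;4.5 0 0 0 0 0 9.5;4.5 0 0 0 0 0 9.5;4.5 0 0 0 0 0 9.5;4.5 0 0 0 0 0 9.5;4.5 0 0 0 0 0 9.5;4.5 0 0 0 0 0 9.5;4.5 0 0 0 0 0 0"

```text
t: 14.02
ee_pos: [446.0, -116.9, 300.4]
orientation: [-3.016, -0.874, 0.002]
ft_force: [-0.1, -0.2, 0.3]
width: 45.1
```

```bash
cat > hk.py <<'E'
from m import *
import sys
k=sys.argv[1]
def box(P,x0,x1,y0,y1,z0,z1):
    Q=P.reshape(-1,3);Q=Q[~np.isnan(Q[:,0])]; lo=np.array([x0,y0,z0]);hi=np.array([x1,y1,z1])
    return Q[((Q>lo)&(Q<hi)).all(1)]
for n in("top","side"):
    im=get_image(n);P=cloud(im);np.savez(f"/tmp/{n}{k}.npz",P=P,px=im["pixels"]);save(im,n+k)
    for y in range(40,180,10):
        q=box(P,565,625,y-5,y+5,192,212)
        if len(q)>4: print(n,y,len(q),np.round(np.percentile(q[:,0],[2,50,98]),1),np.round(np.median(q[:,2]),1))
    ext(box(P,570,620,25,60,215,240),n+" post"); ext(box(P,560,690,178,215,228,250),n+" ptop")
    ext(box(P,360,490,-200,-80,130,160),n+" bar")
E
python3 hk.py 2; python3 g.py 446 -120 119 -58
```

```text
top 40 9 [585.3 587.5 594.9] 203.3
top 50 10 [585.2 587.4 597. ] 204.7
top 60 24 [585.5 591.2 597.5] 204.4
top 70 23 [585.7 592.5 597.4] 204.8
top 80 21 [585.8 592.5 597.8] 202.0
top 90 21 [587.9 592.9 597.9] 199.0
top 100 23 [587.6 592.6 597.8] 203.8
top 110 20 [587.7 592.6 597.6] 205.0
top 120 21 [587.7 592.7 597.6] 204.3
top 130 20 [587.8 592.6 597.8] 205.3
top 140 19 [587.7 592.7 597.7] 204.8
top 150 20 [587.8 592.7 597.7] 205.0
top 160 20 [587.6 592.7 597.6] 206.5
top 170 21 [587.6 592.6 597.8] 205.6
top post 19 rect [591.2  44.2] [8.6 9.4] 83.0 z [215.  228.1 233.2]
   mean [590.8  44.3] axis [-0.79  -0.613]
top ptop 185 rect [623.2 195.9] [10.1 88.8] 89.9 z [231.8 237.3 241.3]
   mean [623.4 195.6] axis [-1.    -0.003]
top bar 0
side 40 21 [586.9 591.5 598.5] 203.2
side 50 7 [586.8 588.4 591. ] 201.9
side 60 8 [586.8 588.8 591.5] 201.7
side 70 9 [587.4 589.1 595.4] 201.6
side 80 9 [588.4 593.5 599.9] 196.8
side 90 19 [587.7 594.1 599.2] 198.5
side 100 16 [587.8 592.5 600.1] 202.0
side 110 13 [588.1 593.5 599.6] 202.9
side 120 16 [588.6 592.2 599.7] 203.3
side 130 14 [588.4 594.1 598.7] 203.0
side 140 13 [588.7 594.3 600.5] 202.2
side 150 12 [589.2 594.1 601.2] 204.1
side 160 13 [589.1 593.  599.3] 202.2
side 170 23 [588.5 594.9 602.8] 206.0
side post 19 rect [592.1  40.6] [13.8  7.8] 73.1 z [221.1 224.7 228.8]
   mean [592.2  39.3] axis [0.252 0.968]
side ptop 143 rect [625.3 192.2] [14.8 89.4] 88.7 z [228.7 234.6 238.1]
   mean [624.1 190.4] axis [-1.     0.014]
side bar 258 rect [ 423.2 -139.3] [110.1  16.4] 32.8 z [133.7 141.2 145.1]
   mean [ 422.1 -141.9] axis [-0.851 -0.526]
t 14.12 pos [ 446.2 -117.   300.5] yaw -57.57 tilt z [-8.e-04  5.e-04 -1.e+00] F [-0.88 -0.54  0.22] w 45.0 q [-0.28  0.08  1.9   0.    1.16  0.72]
shift cm [-0.167  0.261 18.148] turn z deg 0.43
```

View pics/side2.png

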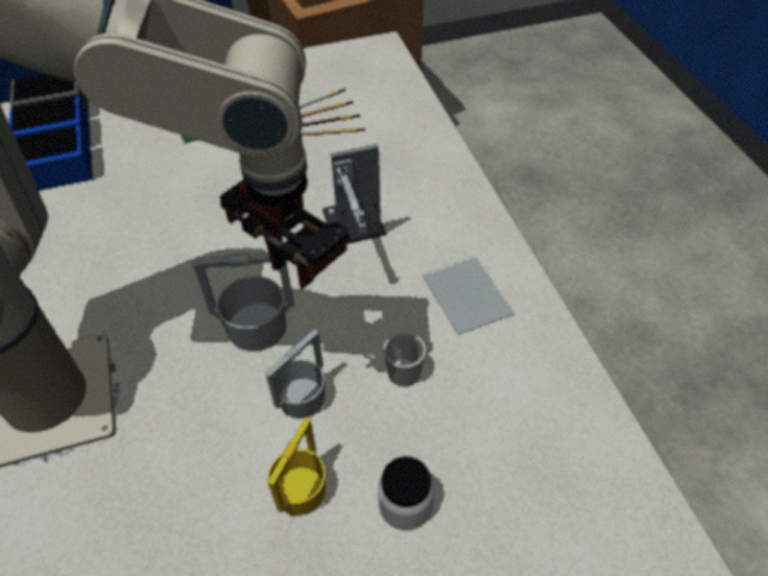

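The hook now points along world -y from the panel, square to its face (pixels (345,165) to (360,215)). The small pail at (300,385) has not moved.

Request:
play_rows --plan "4.5 -0.3 0.45 0 0 0 0;4.5 0 0 3.5 0 0 0;4.5 0 0 3.5 0 0 0;4.5 0 0 3.5 0 0 0;4.5 0 0 3.5 0 0 0;4.5 0 0 2.5 0 0 0;4.5 0 0 1.65 0 0 0;4.5 0 0 0 0 0 0;0 0 0 0 0 0 0;0 0 0 0 0 0 0;0 0 0 0 0 0 0;0 0 0 0 0 0 0;0 0 0 0 0 0 0"

```text
t: 15.75
ee_pos: [446.4, -122.7, 119.4]
orientation: [3.018, 0.872, 0.001]
ft_force: [1.1, 0.4, 0.5]
width: 10.0
```

```bash
python3 g.py 446 -120 119 -58; python3 - <<'E'
from h import *
im=get_image("side"); save(im,"side3",(140,190,260,300),5)
E
```

```text
t 15.75 pos [ 446.4 -122.7  119.4] yaw -57.77 tilt z [ 7.e-04 -1.e-04 -1.e+00] F [1.09 0.36 0.55] w 10.0 q [-0.29  0.35  2.05  0.    0.73  0.71]
shift cm [ 0.105 -0.247  0.038] turn z deg 0.23
```

View pics/side3.png

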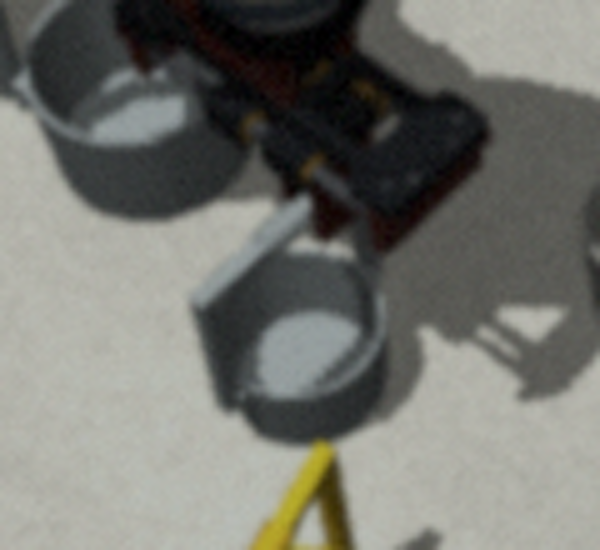

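The gripper holds the far side of the small pail's bar at (325,200), with 10 mm measured between the fingers. Next I lift it and carry it to the hook's free end.

Request:
play_rows --plan "0 0 0 -1.5 0 0 0;0 0 0 -2.8 0 0 0;0 0 0 -2.8 0 0 0;0 0 0 -2.8 0 0 0;0 0 0 -1.3 0 0 0;0 1 0.1 0 0 0 0;0 2 0.2 0 0 0 0;0 2.5 0.25 0 0 0 0;0 2.5 0.25 0 0 0 0;0 2.5 0.25 0 0 0 0;0 2.5 0.25 0 0 0 0;0 2.5 0.25 0 0 0 0;0 2 0.2 0 0 0 0;0 1.5 0.1 0 0 0 0;0 0.5 0 0 0 0 0;0 0 0 0 0 0 8.05;0 0 0 0 0 0 8.05;0 0 0 0 0 0 8.05;0 0 0 0 0 0 8.05;0 0 0 0 0 0 0"

```text
t: 18.3
ee_pos: [620.6, -34.4, 230.9]
orientation: [3.142, 0.002, -0.001]
ft_force: [0.2, 0.6, -2.3]
width: 9.6
```

```bash
python3 g.py 621.5 -35 231 -90; python3 - <<'E'
from h import *
for n in("side","top"):
    im=get_image(n); np.savez(f"/tmp/{n}4.npz",P=cloud(im),px=im["pixels"]); save(im,n+"4",(170,80,300,220) if n=="side" else (130,110,290,230),4)
E
```

```text
t 18.3 pos [620.6 -34.4 230.9] yaw -89.91 tilt z [-7.e-04 -1.e-04 -1.e+00] F [ 0.21  0.58 -2.29] w 9.6 q [-0.07  0.41  1.63 -0.    1.1   1.49]
shift cm [ 0.09   0.061 -0.01 ] turn z deg 0.09
```

View pics/side4.png

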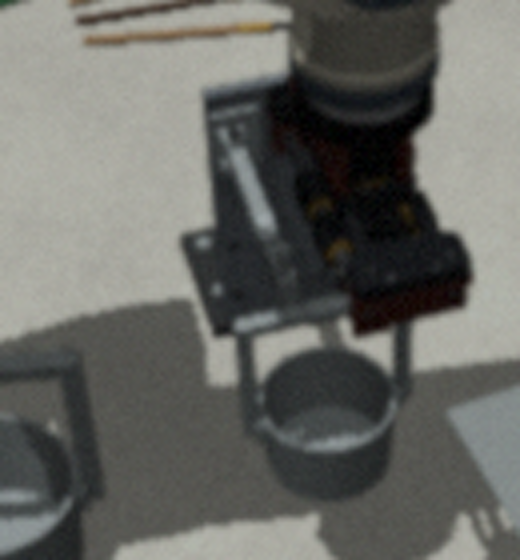

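View pics/top4.png

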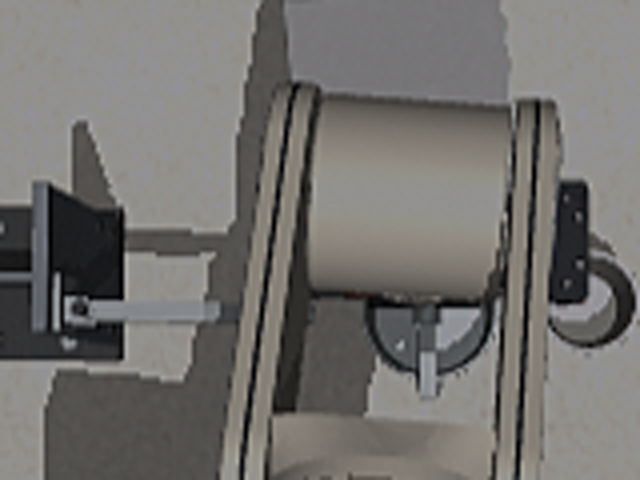

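The side view shows the pail level in the grip, its bar ending at (240,325) and its rim centred near (328,395), with the hook behind it. In the top view the visible bar end is at (428,390).

```bash
python3 - <<'E'
from m import *
def box(P,x0,x1,y0,y1,z0,z1):
    Q=P.reshape(-1,3);Q=Q[~np.isnan(Q[:,0])]; lo=np.array([x0,y0,z0]);hi=np.array([x1,y1,z1])
    return Q[((Q>lo)&(Q<hi)).all(1)]
for n in("top","side"):
    P=np.load(f"/tmp/{n}4.npz")["P"]
    b=box(P,520,608,-70,-10,240,268); ext(b,n+" bar")
    for x in range(535,610,8):
        q=b[abs(b[:,0]-x)<4]
        if len(q)>2: print("  ",x,len(q),np.round(np.percentile(q[:,1],[5,50,95]),1),np.round(np.percentile(q[:,2],[10,50,90]),1))
    print(" end x",np.round(np.sort(b[:,0])[:5],1))
    u=box(P,520,680,-70,-10,185,238); ext(u[u[:,0]<575],n+" upL"); ext(u[u[:,0]>610],n+" upR")
    r=box(P,520,680,-100,30,160,178); ext(r,n+" rim")
    a=box(P,575,612,55,160,197,212); ext(a,n+" arm"); 
E
```

```text
top bar 101 rect [565.7 -35.2] [51.8 11.8] 0.5 z [252.5 255.4 258.8]
   mean [567.5 -35. ] axis [-1.    -0.004]
   543 16 [-38.5 -35.  -31.5] [253.  255.  257.6]
   551 12 [-38.5 -35.  -31.5] [254.  255.4 256.8]
   559 12 [-38.5 -35.  -31.4] [252.7 254.2 256.3]
   567 16 [-38.5 -35.  -31.5] [253.2 254.8 256.7]
   575 12 [-38.6 -35.  -31.5] [253.5 255.8 257.8]
   583 22 [-40.9 -35.  -29.2] [252.9 255.8 259.4]
   591 11 [-39.8 -33.9 -29.2] [254.3 255.6 258.3]
 end x [539.9 539.9 539.9 539.9 542.2]
top upL 0
top upR 0
top rim 83 rect [573.5 -33.6] [86.3 54.2] 88.2 z [163.5 169.3 173.4]
   mean [571.4 -33.8] axis [0.043 0.999]
top arm 156 rect [592.6 120.2] [10.4 78.9] 0.1 z [198.5 204.5 208.6]
   mean [592.7 121.6] axis [-0.003  1.   ]
side bar 174 rect [574.2 -38.4] [16.3 67.6] 87.1 z [244.  251.8 256.7]
   mean [574.2 -41. ] axis [-1.     0.031]
   543 19 [-44.5 -41.6 -34.8] [242.3 250.3 254.2]
   551 22 [-44.1 -41.7 -35.3] [243.2 250.4 253.5]
   559 18 [-45.  -41.2 -36. ] [248.2 252.2 254.2]
   567 18 [-44.1 -40.6 -31.6] [246.1 251.3 253.7]
   575 20 [-45.4 -41.1 -32.6] [246.5 251.6 253.9]
   583 19 [-46.  -41.7 -34.5] [247.5 252.  256.3]
   591 24 [-46.9 -42.5 -33.4] [248.1 253.6 256.4]
   599 22 [-47.  -43.  -36.3] [248.3 254.3 257.1]
   607 12 [-47.2 -43.8 -37.7] [249.2 255.3 256.4]
 end x [540.3 540.3 540.3 541.7 542.2]
side upL 66 rect [543.9 -40.7] [ 9.2 12.9] 56.9 z [188.1 213.6 235.4]
   mean [544.9 -41.7] axis [-0.901  0.433]
side upR 59 rect [628.5 -45.5] [18.6 37. ] 75.7 z [187.3 210.4 233. ]
   mean [639.  -43.9] axis [-0.976 -0.22 ]
side rim 269 rect [595.6 -38. ] [89.8 88.1] 41.3 z [160.6 166.7 173.2]
   mean [596.1 -36.3] axis [-0.881 -0.473]
side arm 111 rect [594.1 109.2] [98.  12.5] 88.7 z [198.6 202.9 206. ]
   mean [593.6 114. ] axis [0.031 1.   ]
```

Request:
play_rows --plan "0 -0.16 -0.6 0 0 0 0;0 0 -1.1 0 0 0 0;0 0 -1.5 0 0 0 0;0 0 -1.5 0 0 0 0;0 0 -1.5 0 0 0 0;0 0 -1.5 0 0 0 0;0 0 -1.5 0 0 0 0;0 0 -1.5 0 0 0 0;0 0 -1 0 0 0 0;0 0 -0.45 0 0 0 0;0 0 0 0 0 0 0;0 0 0 0.8 0 0 0;0 0 0 1 0 0 0;0 0 0 1 0 0 0;0 0 0 0.6 0 0 0;0 0 0 0.3 0 0 0;0 0 0 0 0 0 0"

```text
t: 20.52
ee_pos: [619.3, 87.2, 194.0]
orientation: [3.142, 0.001, -0.0]
ft_force: [0.2, 0.4, -2.2]
width: 9.9
```

```bash
python3 g.py 619 87 186.5 -90;  python3 - <<'E'
from h import *
im=get_image("side"); np.savez(f"/tmp/side5.npz",P=cloud(im),px=im["pixels"]); save(im,"side5",(190,70,290,180),5)
E
```

```text
t 20.52 pos [619.3  87.2 194. ] yaw -89.97 tilt z [-2.e-04 -0.e+00 -1.e+00] F [ 0.25  0.41 -2.21] w 9.9 q [ 0.12  0.46  1.65 -0.    1.04  1.69]
shift cm [-0.031  0.021  0.75 ] turn z deg 0.03
```

View pics/side5.png

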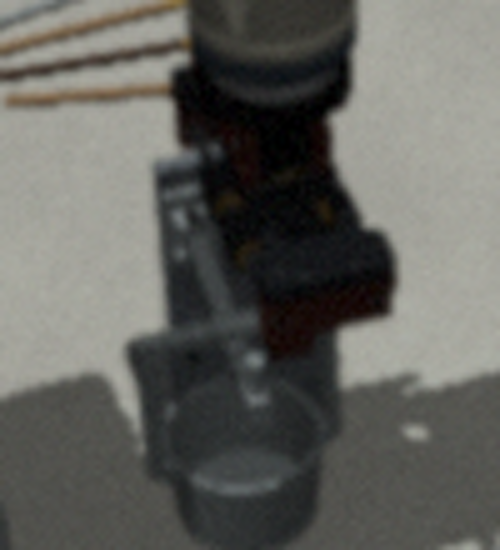

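The hook runs through the loop, with its post in front at (255,375) and the bar above the arm at (240,320). I'm lowering gently.

Request:
play_rows --plan "0 0 0 0.25 0 0 0;0 0 0 0.2 0 0 0;0 0 0 0 0 0 0"

```text
t: 20.95
ee_pos: [619.2, 87.2, 189.5]
orientation: [3.142, 0.001, -0.0]
ft_force: [-0.4, 0.1, -2.1]
width: 9.7
```

Request:
play_rows --plan "0 0 0 0.1 0 0 0;0 0 0 0.1 0 0 0;0 0 0 0 0 0 0"

```text
t: 21.32
ee_pos: [619.3, 87.2, 187.6]
orientation: [3.142, 0.001, -0.0]
ft_force: [0.2, 0.4, -2.4]
width: 9.5
```

Request:
play_rows --plan "0 0 0 0.07 0 0 0;0 0 0 0 0 0 0"

```text
t: 21.58
ee_pos: [619.4, 87.2, 187.0]
orientation: [-3.142, -0.001, -0.0]
ft_force: [0.3, -0.2, -1.2]
width: 10.1
```

Request:
play_rows --plan "0 0 0 0.05 0 0 0;0 0 0 0 0 0 0"

```text
t: 21.82
ee_pos: [619.4, 87.2, 186.6]
orientation: [-3.141, -0.001, -0.0]
ft_force: [-0.3, 0.2, -0.7]
width: 9.4
```

Request:
play_rows --plan "0 0 0 0.05 0 0 0;0 0 0 0 0 0 0"

```text
t: 22.08
ee_pos: [619.4, 87.3, 186.2]
orientation: [-3.142, -0.001, -0.001]
ft_force: [-0.3, -0.2, 0.4]
width: 9.6
```

Request:
play_rows --plan "1.3 0 0 0 0 0 0;2 0 0 0 0 0 0;3.5 0 0 0 0 0 0;3.5 0 0 0 0 0 0;3.5 0 0 0 0 0 0"

```text
t: 22.7
ee_pos: [619.3, 87.2, 186.0]
orientation: [3.142, 0.001, -0.0]
ft_force: [-0.9, 0.3, -0.7]
width: 34.7
```

```bash
python3 g.py 591.5 87 230 -90;  cat > pl.py <<'E'
from m import *
import sys
k=sys.argv[1]
def box(P,x0,x1,y0,y1,z0,z1):
    Q=P.reshape(-1,3);Q=Q[~np.isnan(Q[:,0])]; lo=np.array([x0,y0,z0]);hi=np.array([x1,y1,z1])
    return Q[((Q>lo)&(Q<hi)).all(1)]
for n in("side","top"):
    im=get_image(n);P=cloud(im);np.savez(f"/tmp/{n}{k}.npz",P=P,px=im["pixels"]);save(im,n+k,(190,70,290,180) if n=="side" else (110,110,260,220),5)
    b=box(P,530,660,60,110,200,216); b=b[abs(b[:,0]-593)>14]
    ext(b[b[:,0]<590],n+" barL"); ext(b[b[:,0]>590],n+" barR")
    r=box(P,520,680,20,150,118,133); ext(r,n+" rim")
    for s,m in(("x-",r[:,0]<570),("x+",r[:,0]>616),("y-",r[:,1]<58),("y+",r[:,1]>108)):
        if m.any(): print("   rim",s,m.sum(),np.round(np.median(r[m,2]),1))
E
python3 pl.py 6
```

```text
t 22.7 pos [619.3  87.2 186. ] yaw -89.97 tilt z [-0. -0. -1.] F [-0.9   0.27 -0.69] w 34.7 q [ 0.12  0.47  1.66 -0.    1.02  1.69]
shift cm [-2.782  0.018 -4.403] turn z deg 0.03
side barL 70 rect [558.9  84.1] [39.4 11.9] 0.0 z [201.8 207.4 209.8]
   mean [558.6  82.8] axis [-1.    -0.022]
side barR 4
side rim 153 rect [594.7  82.6] [89.3 86.7] 40.8 z [118.6 122.5 127.9]
   mean [593.4  78.3] axis [-1.  0.]
   rim x- 49 123.1
   rim x+ 51 122.8
   rim y- 48 121.9
   rim y+ 34 121.8
top barL 47 rect [560.4  89.2] [34.5  6.8] 4.2 z [206.7 209.8 213.6]
   mean [559.8  89.1] axis [-0.999 -0.039]
top barR 0
top rim 40 rect [581.   83.7] [52.3 84.8] 23.1 z [120.2 125.  129.5]
   mean [575.9  97.9] axis [-0.174  0.985]
   rim x- 15 126.1
   rim x+ 3 125.1
   rim y- 13 125.5
   rim y+ 25 123.8
```

View pics/side6.png

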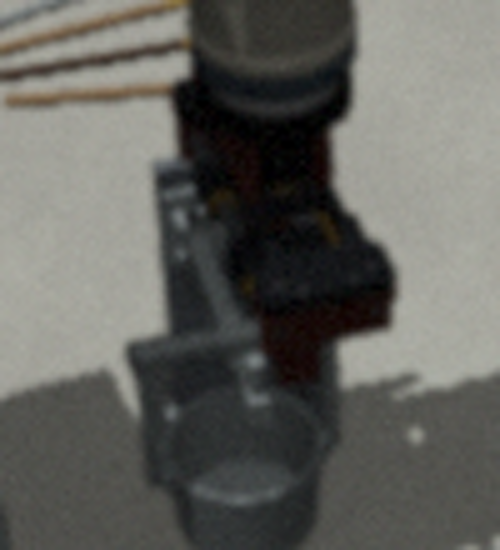

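The pail hangs level, with the rim heights equal all round to within about 1 mm. The bar crosses the arm at (235,325) behind the post at (255,365). Next I rise, close the fingers and go to the sleeve's middle.

Request:
play_rows --plan "3.5 0 0 -0.8 0 0 0;3.5 0 0 -2 0 0 0;3.5 0 0 -2.2 0 0 0;0 -1.3 0 0 0 0 0;0 -1.3 0 0 0 0 0;0 0 0 0 0 0 0;0 0 0 0 0 0 0;0 0 0 1 0 0 0;0 0 0 0.7 0 0 0;0 0 0 0.2 0 0 0;0 0 0 0 0 0 0"

```text
t: 24.18
ee_pos: [593.3, 87.2, 216.6]
orientation: [3.142, 0.001, -0.001]
ft_force: [0.0, -0.1, -0.1]
width: 0.3
```

```bash
python3 g.py 593.3 87 214 -90; python3 pl.py 7
```

```text
t 24.18 pos [593.3  87.2 216.6] yaw -89.97 tilt z [-6.e-04 -1.e-04 -1.e+00] F [ 0.02 -0.06 -0.07] w 0.3 q [ 0.13  0.39  1.69 -0.    1.06  1.7 ]
shift cm [0.003 0.015 0.257] turn z deg 0.03
side barL 71 rect [559.2  85.4] [14.3 40. ] 88.2 z [201.5 206.5 210.6]
   mean [559.   82.9] axis [-1.    0.02]
side barR 72 rect [628.5  82.8] [15.  41.1] 85.4 z [201.2 206.4 210.7]
   mean [628.9  81.2] axis [-1.     0.005]
side rim 159 rect [592.8  82.7] [89.1 87.9] 48.9 z [118.8 122.4 128.8]
   mean [592.8  79. ] axis [-0.999  0.034]
   rim x- 52 122.5
   rim x+ 54 122.9
   rim y- 49 122.0
   rim y+ 34 121.7
top barL 8 rect [547.   91.7] [ 0.5 17.1] 89.5 z [208.1 209.9 211.8]
   mean [547.   91.7] axis [-1.     0.008]
top barR 0
top rim 31 rect [578.9  72.9] [46.7 85.7] 47.9 z [121.1 125.1 129. ]
   mean [586.3  73.1] axis [-0.725  0.689]
   rim x- 16 125.6
   rim x+ 7 124.2
   rim y- 15 124.2
   rim y+ 8 125.2
```

Level on both sides (206.5 and 206.4 mm). Now the press, in small steps.

Request:
play_rows --plan "0 0 0 0.15 0 0 0;0 0 0 0.1 0 0 0;0 0 0 0 0 0 0"

```text
t: 24.65
ee_pos: [593.3, 87.2, 214.4]
orientation: [3.142, 0.001, -0.0]
ft_force: [-0.1, 0.8, -0.1]
width: 0.4
```

Request:
play_rows --plan "0 0 0 0.1 0 0 0;0 0 0 0 0 0 0"

```text
t: 24.9
ee_pos: [593.2, 87.2, 213.4]
orientation: [3.142, 0.001, -0.0]
ft_force: [0.6, -0.0, -0.6]
width: 0.2
```

Request:
play_rows --plan "0 0 0 0.08 0 0 0;0 0 0 0 0 0 0"

```text
t: 25.15
ee_pos: [593.4, 87.2, 212.8]
orientation: [-3.142, -0.001, -0.0]
ft_force: [-0.7, -0.5, 1.2]
width: 0.4
```

Request:
play_rows --plan "0 0 0 0.1 0 0 0;0 0 0 0 0 0 0"

```text
t: 25.4
ee_pos: [593.5, 87.2, 211.9]
orientation: [3.142, 0.001, 0.001]
ft_force: [0.4, -0.0, 2.6]
width: 0.4
```

Request:
play_rows --plan "0 0 0 0.1 0 0 0;0 0 0 0 0 0 0"

```text
t: 25.65
ee_pos: [593.6, 87.2, 211.0]
orientation: [-3.142, -0.001, -0.001]
ft_force: [-0.2, -0.6, 5.7]
width: 0.6
```

Request:
play_rows --plan "0 0 0 0.08 0 0 0;0 0 0 0 0 0 0"

```text
t: 25.9
ee_pos: [593.7, 87.2, 210.5]
orientation: [3.142, 0.001, 0.002]
ft_force: [-0.8, -0.5, 6.8]
width: 0.4
```

Request:
play_rows --plan "0 0 0 0.05 0 0 0;0 0 0 0 0 0 0"

```text
t: 26.15
ee_pos: [593.8, 87.2, 210.2]
orientation: [-3.142, -0.001, -0.002]
ft_force: [-0.5, -0.8, 7.4]
width: 0.6
```

```bash
python3 pl.py 8; python3 g.py 593.3 87 214 -90
```

```text
side barL 58 rect [559.4  84.4] [37.8 12.6] 0.6 z [201.2 204.7 208.1]
   mean [558.9  83.2] axis [-0.998  0.061]
side barR 57 rect [628.8  82.9] [13.1 39.8] 87.7 z [201.5 204.8 208. ]
   mean [629.1  81.6] axis [-1.    -0.012]
side rim 120 rect [594.9  84.6] [88.6 86.5] 49.1 z [118.5 121.1 129.2]
   mean [590.6  83.3] axis [-0.997  0.076]
   rim x- 45 121.5
   rim x+ 40 121.4
   rim y- 28 120.5
   rim y+ 31 119.9
top barL 11 rect [550.8  92.1] [ 0.6 24.5] 89.2 z [204.5 206.5 209. ]
   mean [550.8  92.2] axis [-1.     0.001]
top barR 0
top rim 24 rect [576.6  74.1] [43.6 87.2] 43.8 z [119.6 122.4 126.4]
   mean [582.6  78.3] axis [-0.651  0.759]
   rim x- 13 122.8
   rim x+ 3 119.9
   rim y- 13 121.6
   rim y+ 8 123.3
t 26.25 pos [593.8  87.1 210.1] yaw -89.97 tilt z [ 0.0012 -0.     -1.    ] F [-2.67 -0.94  7.77] w 0.4 q [ 0.13  0.4   1.7  -0.    1.04  1.7 ]
shift cm [-0.045  0.014 -0.385] turn z deg 0.03
```

Still level under load. Adding a little more to reach about 10 N.

Request:
play_rows --plan "0 0 0 0.09 0 0 0;0 0 0 0 0 0 0"

```text
t: 26.5
ee_pos: [593.9, 87.1, 209.5]
orientation: [3.142, 0.001, 0.003]
ft_force: [-1.2, -0.7, 9.5]
width: 0.1
```

Request:
play_rows --plan "0 0 0 0.05 0 0 0;0 0 0 0 0 0 0"

```text
t: 26.75
ee_pos: [594.0, 87.1, 209.1]
orientation: [3.142, 0.001, 0.003]
ft_force: [-1.4, -1.1, 9.3]
width: 0.1
```

Request:
play_rows --plan "0 0 0 0.02 0 0 0;0 0 0 0 0 0 0;0 0 0 0 0 0 0;0 0 0 0 0 0 0;0 0 0 0 0 0 0"

```text
t: 27.38
ee_pos: [594.0, 87.1, 209.0]
orientation: [3.142, 0.001, 0.003]
ft_force: [-2.3, -0.9, 10.3]
width: 0.4
```

Request:
play_rows --plan "0 0 0 0 0 0 0;0 0 0 0 0 0 0;0 0 0 0 0 0 0;0 0 0 0 0 0 0;0 0 0 0 0 0 0"

```text
t: 28.0
ee_pos: [594.0, 87.1, 209.1]
orientation: [-3.142, -0.001, -0.003]
ft_force: [-3.0, -1.6, 10.8]
width: 0.3
```

Request:
play_rows --plan "0 0 0 -0.1 0 0 0;0 0 0 -0.1 0 0 0;0 0 0 -0.1 0 0 0;0 0 0 -0.1 0 0 0;0 0 0 -0.2 0 0 0;0 0 0 -0.5 0 0 0;0 0 0 -1.5 0 0 0;0 0 0 -3 0 0 0;0 0 0 -4 0 0 0;0 0 0 -3 0 0 0;0 -3 3 0 0 0 0;0 -4 4 0 0 0 0;0 -4 4 0 0 0 0;0 -4 4 0 0 0 0;0 0 0 0 0 0 0;0 0 0 0 0 0 0"

```text
t: 30.0
ee_pos: [444.0, -62.9, 334.7]
orientation: [-3.142, 0.0, -0.003]
ft_force: [0.4, -0.2, -0.0]
width: 0.5
```

```bash
python3 pl.py 9; python3 hk.py 10 | grep -E "post|ptop|rect|(60|110|130|150) "; python3 pl.py 11 | grep -E "bar|rim"; python3 - <<'E'
from h import *
im=get_image("side"); save(im,"side12")
a=np.load("/tmp/side0.npz")["px"].astype(int); b=im["pixels"].astype(int)
from m import *
P0=np.load("/tmp/top0.npz")["P"];P1=np.load("/tmp/top11.npz")["P"]
for n,bb in dict(cup=(390,250,440,300),jar=(505,280,570,345),big=(280,355,355,465),yel=(470,370,540,430)).items():
    for P in(P0,P1): ext(reg(P,*bb,40,250),n)
E
```

```text
side barL 69 rect [559.   83.9] [14.  38.6] 85.8 z [201.4 206.9 210.5]
   mean [558.7  82.9] axis [-1.     0.007]
side barR 72 rect [628.3  82.6] [42.3 14.1] 0.2 z [201.4 206.8 209.8]
   mean [628.3  81.4] axis [-1.    -0.017]
side rim 166 rect [596.1  83. ] [91.2 87. ] 42.7 z [118.4 122.3 128.2]
   mean [593.7  80.9] axis [-0.998  0.059]
   rim x- 53 122.2
   rim x+ 60 122.5
   rim y- 46 122.3
   rim y+ 39 121.9
top barL 68 rect [558.1  88. ] [39.3  7.9] 0.1 z [206.1 210.4 213.6]
   mean [558.  88.] axis [-1.    -0.003]
top barR 79 rect [626.9  87.4] [10.9 39.2] 89.2 z [205.6 209.4 213. ]
   mean [627.2  87.1] axis [-1.     0.007]
top rim 120 rect [592.3  88. ] [86.6 85.5] 45.0 z [119.6 124.6 129. ]
   mean [593.4  88.2] axis [-0.995  0.101]
   rim x- 41 125.1
   rim x+ 45 124.3
   rim y- 23 125.3
   rim y+ 43 124.1
top 60 24 [585.7 591.2 597.5] 203.4
top 110 20 [587.6 592.6 597.6] 204.7
top 130 20 [587.6 592.6 597.7] 204.4
top 150 20 [587.7 592.7 597.7] 205.0
top 160 20 [587.6 592.9 597.7] 204.6
top post 15 rect [592.1  44.3] [7.4 8.6] 1.0 z [222.7 228.7 233. ]
top ptop 188 rect [6
[... 1127 characters left out ...]
  mean [ 609.9 -145.1] axis [-0.92  -0.392]
jar 778 rect [ 532.  -365.5] [77.  80.4] 89.2 z [58.  94.1 98.8]
   mean [ 532.1 -361.6] axis [0.452 0.892]
jar 773 rect [ 532.9 -365.5] [76.5 81.5] 67.8 z [59.5 94.3 98.9]
   mean [ 532.  -361.7] axis [-0.747  0.665]
big 842 rect [376.4  39.2] [119.8 119.5] 34.9 z [ 49.2 158.4 201.5]
   mean [372.5  42.3] axis [-0.983  0.186]
big 227 rect [366.4  71.9] [125.5  52.5] 0.2 z [ 45.   77.3 199.8]
   mean [365.2  79.4] axis [-0.976 -0.217]
yel 400 rect [ 382.6 -297.4] [84.5 86.5] 3.9 z [ 45.2 123.4 147.2]
   mean [ 382.9 -296.7] axis [0.643 0.766]
yel 407 rect [ 383.1 -297.6] [85.  86.4] 2.1 z [ 43.1 114.8 146.8]
   mean [ 383.  -297.1] axis [0.65 0.76]
```

View pics/side12.png

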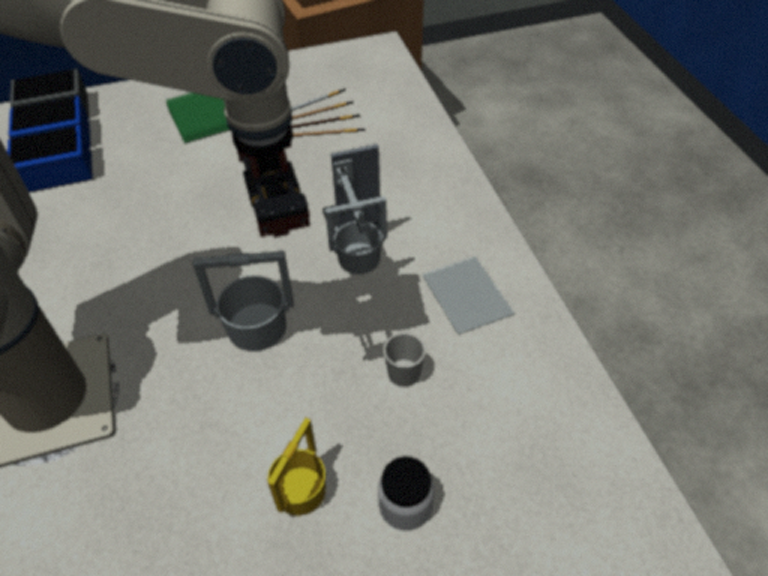

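The pail hangs level on the hook at (357,235), bar across the arm and clear of the gripper. Everything else is where it was.

```bash
python3 -c "
from workcell import *
print(close_job())"
```

```text
the job is handed in; nothing more can be done
None
```

The small grey pail is hanging level on the hook, and I handed the job in at about 30 s of the 72 s allowed.

**What I did:** I swung the hook out to its stop with the closed fingertips, then gripped the pail's bar beside the sleeve and brought the loop in over the post. I lowered the bar into the notch and let go. With the fingers closed I then pressed the sleeve from above with about 9.5–10.8 N for roughly 1.5 s, lifted off and moved the gripper clear.

**Last checks:**
- **Hook:** it stands square to the panel, within about 1°. The push against the stop ended at about 10 N.
- **Pail level and still:** the left and right bar heights agree within 1 mm in each view, and the rim within about 1.5 mm all round. Pictures taken one after another agree to about 1–2 mm.
- **Centring:** the bar's middle is within about 1 mm of the arm's centre line.
- **Hook load:** by the forces read after each step, no more than about 13–14 N, pail included. I have no readings between steps.
- **Other things:** the cup, jar and yellow pail measured within 1 mm of where they started. The glass tile and the large pail look unmoved in the side view, but I did not measure them at the end; the arm hid part of the large pail from above.

**Disagreements:**
- **Camera offset:** the two cameras differed by 4–5 mm in y, so I trusted the top view, which matched the arm's own position at the grasp.
- **Stop position:** the hook's stop came about 6 mm later than I had reckoned, probably because the closed fingers are thinner than I assumed.
- **Give under the press:** in the side view the bar sank about 1.7 mm at 7–8 N, more than the stated 0.5 mm at 12 N. It came back when I let go.

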